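# Put the etchant back in the hood and close the sash

## Task

The amber dropper bottle of etchant has been left out on the bench. Raise the sash of the little etching hood by its handle, gently stand the bottle upright in the yellow drip dish inside, let go of it, and then slide the sash down until it is fully closed. Keep the bottle upright all the way and leave the sample jars and the lens cleaner where they stand.

Things in the scene. Friction and masses are not known exactly. Their poses are not given: they have to be found in the camera images.
- hood: small fixed etching hood, 300 mm wide, 165 deep, roof 290 high; clear sides and roof, white back. Open only at the front, under the raised sash; inside 285 mm wide, floor 10 mm above the bench. Sash guides at the front edges (y = +-145 mm, out to x = -16 mm) reach 456 mm up. Origin: on the bench, middle of the front; x points into the hood, y to its left (seen from the front)
- sash (a joint): vertical slide of the sash (clear pane, blue frame, 276 mm wide, front face at hood x = -12 mm), m: 0 = closed (lower edge 12 mm above the bench), grows upwards, 0.25 = highest (lower edge 262 mm above the bench). Friction holds it at any height; about 11 N lifts it, about 4 N moves it down
- sash_handle (a point): middle of the sash's handle: an upright black bar, 20 mm across, 30 mm clear height between two 26 mm steel end collars (50 mm tall over all), held 68 mm in front of the sash by two level 10 mm rods at its ends. The point is on the bar's axis, at hood x = -80 mm, mid width, 95 mm above the bench when closed, 83 mm above the sash's lower edge; it moves with the sash
- etchant_dropper: amber glass dropper bottle with a black cap, standing loose on the bench: body 33 mm across up to 60 mm high, cap 21 mm across, total height 74 mm, about 55 g. Origin: centre of its underside, z up
- drip_dish: round yellow drip dish, fixed on the hood's floor: 98 mm across, 11 mm high, 3 mm wall, floor 4 mm thick and 82 mm across inside. Origin: centre of its underside, 10 mm above the bench. It lies about 64 mm behind the hood's front plane, up to 25 mm left or right of the middle
- sample_jar_0: small clear sample jar with a white lid, 38 mm across, 48 mm high, on the bench, to be left alone. Origin: centre of underside
- sample_jar_1: small clear sample jar with a yellow lid, 38 mm across, 48 mm high, on the bench, to be left alone. Origin: centre of underside
- lens_cleaner: white bottle with blue cap, 36 mm across, 98 mm high, at the back of the bench, to be left alone. Origin: centre of underside
Things that resemble listed ones, but are neither listed nor needed, are in the scene too. Leave any green look-alike of the etchant_dropper alone.

How it is judged:
By the outcome, as a careful person would: the job done as asked, in the order asked, and still so for the second after the job is handed in, with the robot touching nothing.
It also fails if it takes over 72 s, if anything falls off the work surface, if the arm or the gripper's body presses on something with over 40 N, if the wrist force passes 120 N, or if a joint passes its speed limit or range.

## Robot

A 6-joint arm with a two-finger parallel gripper is mounted at the origin on a cart in front of the work surface, level with it; the furniture and walls round the work are solid. World frame = base frame: x ahead of the robot, y to its left, z up, the work surface at z = 0. Lengths are in m, angles in rad, forces in N, time in s.
With the tool pointing down it reaches from about 0.375 to 0.9 m from the base axis. Payload 3.1 kg.
Tool frame: the origin (TCP) lies midway between the tips of the shut fingers; the grasp point (between the pads) lies 19 mm behind it; x points along the fingers, z is the direction in which the jaws open and shut, and the axes are right-handed (so a half turn about x gives the same grasp; the last joint's range is limited). The gripper opens to 87 mm and grips with 3 to 60 N. Pads are 19 mm wide; open, the fingers measure 117 mm over their backs; the gripper's body (75 mm by 190 mm) begins 51 mm behind the grasp point.
Start: joints at [1.046, 0.527, 1.433, -0, 1.181, -0.178], TCP at [0.212, 0.588, 0.223] pointing down, gripper open.
Joint ranges: [-3.08, 3.08], [-0.75, 2.2], [0.22, 2.44], [-1.43, 4.57], [0, 2.65], [-2.85, 2.85]. Speed limits (rad/s): [2.79, 2.79, 3.14, 3.14, 3.14, 3.14].

## Interface

Orientations are given as a unit quaternion [x, y, z, w].
In Python, from rig import robot, optics, workorder gives the robot as it stands.
- The arm moves only by the tool arm_command, never from a script. Its argument "plan" is a list of rows, each a list of 7 numbers: the shift along the tool's x, y, z in cm, then the turn, a rotation vector about the tool's x, y, z in rad, then the finger opening in cm, from 0 to 8.7. In form: [[x, y, z, ax, ay, az, gripper], ...]. A call has 1 to 12 rows; each row shifts and turns the pose as measured when the row begins, along the tool's axes as they then stand; what a row does not reach is not made up. A row lasts 1/8 s, in which the tool goes at most 62.5 mm and 10.7 degrees, less where a joint would pass 70% of its speed; a pose out of reach is approached as far as the arm can. A call with a gripper value outside its range is refused whole. The fingers move at their own pace and stop on an object; "grip_force" is the grip in N (left out, the last holds). Time passes only in rows, so rows that do not move let the fingers close. It gives the time, the measured TCP pose, the force and the opening at its end, in the units of the state.
- robot.get_obs(): the state, without advancing time (a new reading comes with each control period).
- optics.camera(name): name is "scene" or "top" or "wrist"; returns (picture, depth): 384x512x3 uint8, blue, green, red; 384x512 float32, m along the optical axis (not along the pixel's ray), 0 where there is no reading.
- optics.camera_info(name): a dict with "mtx" (3x3 intrinsics, pixels), "position" and "rotation" of the camera in the world; the wrist camera has in their place "tool_from_camera" (4x4, takes a point from camera to tool coordinates, whose origin is the TCP and whose axes are the tool frame's). Camera axes: x right, y down, z forward; pixel columns grow to the right and rows downward; lengths in m; the calibration is good to about 2 mm. A picture is of the moment at which its call begins: read the wrist's pose just before it. camera_info takes no time and is no camera call.
- workorder.hand_in(): hands the job in, once; it reports no verdict.
The state is a dict: "time": time; "q": joint angles; "joint_velocities": joint speeds; "joint_torque": joint torques, N m; "position": TCP position; "tool_rot": TCP orientation; "ft_force": force on the tool from outside, world axes, zero at the start; "moment": the same for the moment, N m; "grip_width": finger opening in m.
Only numpy, scipy, OpenCV 4.12 (cv2) and the standard library are available. Lean on these libraries where they do the work, as an engineer would, in place of code of your own. Each camera call takes 0.05 s, during which the arm holds its last target. There are 200 camera calls.

## Working session

There is one attempt and no reset: what is moved stays moved. The work goes in short steps, Python scripts to look and compute and a tool call to move; the robot and the scene stay as the last step left them, time stands still between calls to the robot, and variables do not carry over. Pictures are saved under pics/ and viewed, about 8 in all and at most 12, crops included, and the job is handed in when it is done.

Besides the shell and the picture viewer there is one more tool, called as name(argument=value, ...) on one line, values as JSON. arm_command: Moves the arm, as the interface text tells. Its arguments: {"type":"object","properties":{"plan":{"type":"array"},"grip_force":{"type":"number"}},"required":["plan"]}

```bash
mkdir -p pics; ls
python3 - <<'E'
from rig import robot, optics, workorder
import cv2, numpy as np
o=robot.get_obs(); print({k:np.round(v,3) for k,v in o.items()})
for n in("scene","top"):
    p,d=optics.camera(n); cv2.imwrite(f"pics/{n}0.png",p); np.savez(f"{n}0.npz",p=p,d=d)
    i=optics.camera_info(n); print(n,i)
print(optics.camera_info("wrist"))
a=cv2.imread("pics/scene0.png");b=cv2.imread("pics/top0.png")
cv2.imwrite("pics/both0.png",np.vstack([cv2.resize(a,(400,300)),cv2.resize(b,(400,300))]))
E
```

```text
pics
{'time': np.float64(0.0), 'q': array([ 1.047,  0.529,  1.434, -0.   ,  1.181, -0.178]), 'joint_velocities': array([ 0.003,  0.   ,  0.001, -0.001, -0.   ,  0.   ]), 'joint_torque': array([ -0.   , -44.004, -17.659,   0.063,   0.058,  -0.   ]), 'position': array([0.211, 0.587, 0.222]), 'tool_rot': array([-0.407,  0.579,  0.406,  0.578]), 'ft_force': array([-0.619,  0.416,  0.394]), 'moment': array([-0.023, -0.014,  0.035]), 'grip_width': np.float64(0.087)}
scene {'mtx': array([[456.582581  ,   0.        , 253.25416689],
       [  0.        , 456.582581  , 196.24390253],
       [  0.        ,   0.        ,   1.        ]]), 'position': array([-0.04282326,  0.09200725,  0.95073035]), 'rotation': array([-0.52693826,  0.78902372, -0.25914466,  0.18061473])}
top {'mtx': array([[448.12687967,   0.        , 257.95738479],
       [  0.        , 448.12687967, 194.40568056],
       [  0.        ,   0.        ,   1.        ]]), 'position': array([ 0.40537461, -0.11483646,  1.08272883]), 'rotation': array([-0.70349392,  0.70588909, -0.06953395,  0.04451894])}
{'mtx': array([[339.1259233 ,   0.        , 255.74297676],
       [  0.        , 339.1259233 , 192.14116857],
       [  0.        ,   0.        ,   1.        ]]), 'tool_from_camera': array([[ 4.69681154e-04, -2.44585489e-01,  9.69627618e-01,
        -1.61443074e-01],
       [ 7.69353593e-04, -9.69627350e-01, -2.44585794e-01,
         6.64488648e-02],
       [ 9.99999594e-01,  8.60863830e-04, -2.67242968e-04,
        -4.60249429e-04],
       [ 0.00000000e+00,  0.00000000e+00,  0.00000000e+00,
         1.00000000e+00]])}
```

View pics/scene0.png

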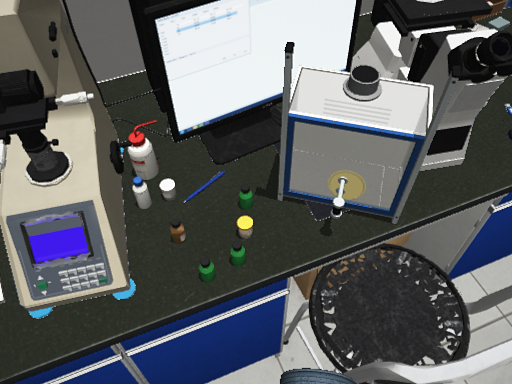

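View pics/top0.png

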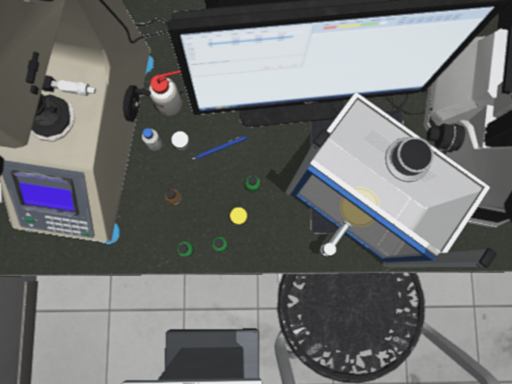

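The scene view shows the amber bottle at about (178,232), the white lid at (168,189), the yellow-lid jar at (245,226), three green look-alikes, and the hood handle at (338,205). In the top view the bottle is at (173,197), the handle's top at (329,249) and the roof corners at about (357,94) and (488,186). Next I cast rays to get positions.

```bash
cat > h.py <<'E'
import numpy as np, cv2
from scipy.spatial.transform import Rotation as R
def cam(optics,name,obs=None):
    i=optics.camera_info(name); K=i["mtx"]
    if name=="wrist":
        T=i["tool_from_camera"]; Rt=R.from_quat(obs["tool_rot"]).as_matrix()
        return K,Rt@T[:3,:3],Rt@T[:3,3]+obs["position"]
    r=np.array(i["rotation"]); M=R.from_quat(r).as_matrix() if r.size==4 else r
    return K,M,np.array(i["position"])
def ray(c,u,v,z):
    K,M,p=c; d=M@np.linalg.inv(K)@[u,v,1]; return p+d*(z-p[2])/d[2]
def pts(c,d):
    K,M,p=c; v,u=np.indices(d.shape); P=np.stack([(u-K[0,2])/K[0,0]*d,(v-K[1,2])/K[1,1]*d,d],-1)
    return P@M.T+p
def blobs(p,lo,hi,amin=15):
    m=cv2.inRange(cv2.cvtColor(p,cv2.COLOR_BGR2HSV),lo,hi)
    n,l,s,c=cv2.connectedComponentsWithStats(m); return [(np.round(c[i],1),s[i]) for i in range(1,n) if s[i,4]>=amin]
E
python3 - <<'E'
from h import *; from rig import optics
np.set_printoptions(precision=3,suppress=True)
for n in("scene","top"):
    f=np.load(n+"0.npz");p,d=f["p"],f["d"];c=cam(optics,n);P=pts(c,d)
    print(n,"bench z",np.median(P[200:215,200:215,2] if n=="top" else P[205:215,200:215,2]))
    for nm,lo,hi in(("amber",(5,90,30),(18,255,200)),("green",(55,100,20),(85,255,200)),("yellow",(22,100,90),(35,255,255)),("blue",(105,120,60),(125,255,255))):
        for b,s in blobs(p,lo,hi): print(nm,b,s, P[int(b[1]),int(b[0])])
f=np.load("top0.npz");c=cam(optics,"top");P=pts(c,f["d"])
for nm,u,v,z in(("amber",173,196,.074),("amber0",173,196,.06),("white",180,139,.048),("yel",238,215,.048),("lens",149,133,.098),("g",252,182,.074),("g",219,243,.074),("g",184,248,.074),("handle",329,249,.12),("BL",357,94,.29),("BR",488,186,.29),("FR",438,254,.29),("gR",488,256,.456),("gL",275,175,.456)):
    print(nm,ray(c,u,v,z),P[v,u])
E
```

```text
scene bench z -0.0010162211632316343
amber [491.3   9.6] [471   0  35  22 248] [ 0.707 -0.844  0.316]
amber [177.2 233.4] [170 224  15  20 189] [0.559 0.05  0.044]
amber [399.4 240.1] [385 233  26  13 138] [-0.043  0.092  0.951]
amber [382.3 253.1] [380 249   6   9  27] [ 0.57  -0.66  -0.547]
amber [343.8 262.4] [341 261   7   4  18] [ 0.571 -0.487 -0.496]
amber [306.5 282. ] [293 267  30  32 372] [ 0.617 -0.377 -0.655]
amber [342.9 269.4] [338 266  10   8  30] [ 0.562 -0.484 -0.531]
amber [333.6 271. ] [331 268   6   7  17] [ 0.567 -0.449 -0.528]
amber [329.6 284.2] [328 281   5   7  19] [ 0.607 -0.483 -0.738]
green [245.8 199.6] [239 190  14  20 230] [ 0.588 -0.133  0.046]
green [237.9 256.5] [230 246  16  21 243] [ 0.446 -0.057  0.048]
green [207.3 272.4] [199 261  17  22 246] [0.434 0.018 0.046]
green [103.4 280. ] [ 99 278   9   6  35] [0.48  0.228 0.085]
green [ 41.7 285.2] [ 37 282  10   8  67] [0.508 0.346 0.101]
yellow [348.  185.4] [329 173  34  27 517] [ 0.491 -0.357  0.105]
yellow [244.4 221.7] [236 215  17  14 184] [ 0.529 -0.107  0.046]
blue [509.3   3.4] [507   0   5  
[... 1704 characters left out ...]
31 209] [ 0.439 -0.424  0.096]
amber [0.566 0.041 0.074] [0.567 0.042 0.072]
amber0 [0.568 0.044 0.06 ] [0.567 0.042 0.072]
white [0.707 0.032 0.048] [0.707 0.032 0.05 ]
yel [ 0.526 -0.105  0.048] [ 0.526 -0.105  0.045]
lens [0.706 0.095 0.098] [0.707 0.095 0.097]
g [ 0.599 -0.138  0.074] [ 0.598 -0.138  0.077]
g [ 0.46  -0.063  0.074] [ 0.459 -0.064  0.08 ]
g [0.449 0.014 0.074] [0.449 0.014 0.076]
handle [ 0.443 -0.301  0.12 ] [ 0.443 -0.3    0.129]
BL [ 0.725 -0.331  0.29 ] [ 0.725 -0.33   0.291]
BR [ 0.55  -0.565  0.29 ] [ 0.563 -0.607  0.216]
FR [ 0.427 -0.463  0.29 ] [ 0.427 -0.461  0.296]
gR [ 0.419 -0.462  0.456] [ 0.419 -0.462  0.455]
gL [ 0.536 -0.162  0.456] [ 0.63  -0.196  0.003]
```

Run:
```python
import cv2
p=cv2.imread("pics/top0.png")[80:280,250:512]; q=cv2.imread("pics/scene0.png")[30:250,260:480]
a=cv2.resize(p,(786,600),interpolation=cv2.INTER_CUBIC)
cv2.imwrite("pics/hoodtop.png",a)
```

```text
(no output)
```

View pics/hoodtop.png

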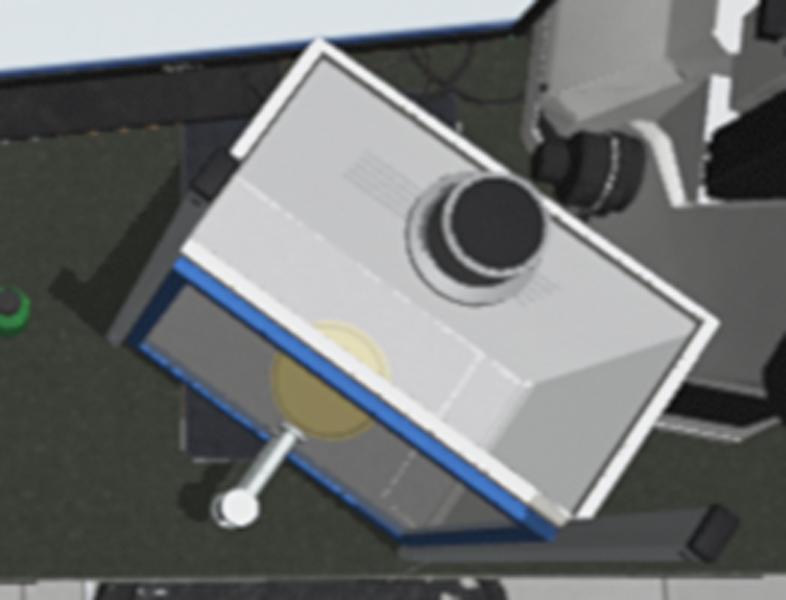

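```bash
cat >> h.py <<'E'
def rot(az,down,flip=1):
    "tool x at azimuth az (deg), 'down' deg below level; flip=1: tool y upward"
    a,b=np.radians([az,down]); x=np.array([np.cos(a)*np.cos(b),np.sin(a)*np.cos(b),-np.sin(b)])
    z=np.array([np.sin(a),-np.cos(a),0])*flip; return np.stack([x,np.cross(z,x),z],1)
def rows(p0,R0,p1,R1,n=None,w=8.7):
    rv=R.from_matrix(R0.T@R1).as_rotvec(); D=np.linalg.norm(p1-p0)
    if n is None: n=int(max(np.ceil(D/.06),np.ceil(np.degrees(np.linalg.norm(rv))/10.2),1))
    M=R0@R.from_rotvec(rv/n).as_matrix(); out=[];Rc=R0
    for i in range(n):
        s=Rc.T@(p1-p0)/n*100; out.append([*np.round(s,2),*np.round(rv/n,3),w]); Rc=Rc@R.from_rotvec(rv/n).as_matrix()
    print(n,"rows:",*[str([float(v) for v in o])+"," for o in out],sep="\n")
def cur(robot):
    o=robot.get_obs(); return o,np.array(o["position"]),R.from_quat(o["tool_rot"]).as_matrix()
E
python3 - <<'E'
from h import *; from rig import optics,robot
np.set_printoptions(precision=3,suppress=True)
o,p,M=cur(robot); print(M)
c=cam(optics,"top")
for n,u,v,z in(("gL",320.7,138.3,.456),("gR",487.7,256.7,.456),("BL",356.7,93.3,.29),("BR",489.3,187.3,.29),("dish",360,206.7,.021),("dL",341,203,.021),("dR",379.5,204,.021),("h",329.3,249.3,.12)): print(n,ray(c,u,v,z))
cs=cam(optics,"scene"); print("dish scene",ray(cs,347.5,185.5,.018))
print("down rot at az0", rot(-0,90))
rows(p,M,np.array([.30,.30,.28]),rot(45,70))
E
```

```text
[[-0.001 -0.941  0.339]
 [-0.002  0.339  0.941]
 [-1.     0.    -0.002]]
gL [ 0.59  -0.229  0.456]
gR [ 0.418 -0.461  0.456]
BL [ 0.727 -0.33   0.29 ]
BR [ 0.547 -0.567  0.29 ]
dish [ 0.548 -0.399  0.021]
dL [ 0.557 -0.353  0.021]
dR [ 0.555 -0.447  0.021]
h [ 0.443 -0.302  0.12 ]
dish scene [ 0.545 -0.401  0.018]
down rot at az0 [[ 0.  1.  0.]
 [ 0.  0. -1.]
 [-1.  0.  0.]]
12
rows:
[-0.48, -1.51, -2.0, 0.166, -0.029, 0.019, 8.7],
[-0.57, -1.8, -1.71, 0.166, -0.029, 0.019, 8.7],
[-0.65, -2.05, -1.38, 0.166, -0.029, 0.019, 8.7],
[-0.72, -2.23, -1.0, 0.166, -0.029, 0.019, 8.7],
[-0.79, -2.35, -0.6, 0.166, -0.029, 0.019, 8.7],
[-0.85, -2.4, -0.18, 0.166, -0.029, 0.019, 8.7],
[-0.89, -2.38, 0.24, 0.166, -0.029, 0.019, 8.7],
[-0.92, -2.29, 0.66, 0.166, -0.029, 0.019, 8.7],
[-0.94, -2.13, 1.05, 0.166, -0.029, 0.019, 8.7],
[-0.94, -1.91, 1.41, 0.166, -0.029, 0.019, 8.7],
[-0.93, -1.63, 1.73, 0.166, -0.029, 0.019, 8.7],
[-0.9, -1.3, 2.0, 0.166, -0.029, 0.019, 8.7],
```

Run:
```python
from h import *; from rig import optics,robot
o,p,M=cur(robot); rows(p,M,np.array([.37,.08,.30]),rot(45,60))
```

```text
12
rows:
[-0.65, -2.68, -3.53, 0.163, -0.044, 0.028, 8.7],
[-0.87, -3.19, -3.02, 0.163, -0.044, 0.028, 8.7],
[-1.09, -3.61, -2.42, 0.163, -0.044, 0.028, 8.7],
[-1.28, -3.92, -1.75, 0.163, -0.044, 0.028, 8.7],
[-1.46, -4.11, -1.04, 0.163, -0.044, 0.028, 8.7],
[-1.6, -4.17, -0.29, 0.163, -0.044, 0.028, 8.7],
[-1.71, -4.11, 0.46, 0.163, -0.044, 0.028, 8.7],
[-1.79, -3.93, 1.19, 0.163, -0.044, 0.028, 8.7],
[-1.83, -3.63, 1.89, 0.163, -0.044, 0.028, 8.7],
[-1.83, -3.21, 2.53, 0.163, -0.044, 0.028, 8.7],
[-1.79, -2.7, 3.09, 0.163, -0.044, 0.028, 8.7],
[-1.71, -2.11, 3.56, 0.163, -0.044, 0.028, 8.7],
```

arm_command(plan=[[-0.65, -2.7, -3.5, 0.163, -0.044, 0.028, 8.7], [-0.9, -3.2, -3.0, 0.163, -0.044, 0.028, 8.7], [-1.1, -3.6, -2.4, 0.163, -0.044, 0.028, 8.7], [-1.3, -3.9, -1.75, 0.163, -0.044, 0.028, 8.7], [-1.5, -4.1, -1.0, 0.163, -0.044, 0.028, 8.7], [-1.6, -4.2, -0.3, 0.163, -0.044, 0.028, 8.7], [-1.7, -4.1, 0.5, 0.163, -0.044, 0.028, 8.7], [-1.8, -3.9, 1.2, 0.163, -0.044, 0.028, 8.7], [-1.8, -3.6, 1.9, 0.163, -0.044, 0.028, 8.7], [-1.8, -3.2, 2.5, 0.163, -0.044, 0.028, 8.7], [-1.8, -2.7, 3.1, 0.163, -0.044, 0.028, 8.7], [-1.7, -2.1, 3.6, 0.163, -0.044, 0.028, 8.7]])

```text
time: 1.6
position: [0.3613, 0.0649, 0.2961]
tool_rot: [0.452, 0.548, -0.107, 0.695]
ft_force: [0.5, 0.2, -0.7]
grip_width: 0.0873
```

Run:
```python
from h import *; from rig import optics,robot
np.set_printoptions(precision=3,suppress=True)
o,p,M=cur(robot); print(o["time"],o["q"],p,M,o["ft_force"],sep="\n"); rows(p,M,np.array([.33,-.22,.25]),rot(-36.5,35))
```

```text
1.6
[-0.626 -0.087  2.205  0.635  1.008 -0.124]
[0.361 0.065 0.296]
[[ 0.376  0.645  0.666]
 [ 0.348  0.568 -0.746]
 [-0.859  0.512 -0.011]]
[ 0.503  0.17  -0.662]
8
rows:
[-0.89, -2.57, 2.4, 0.125, -0.118, 0.045, 8.7],
[-0.69, -2.21, 2.8, 0.125, -0.118, 0.045, 8.7],
[-0.43, -1.81, 3.11, 0.125, -0.118, 0.045, 8.7],
[-0.12, -1.39, 3.35, 0.125, -0.118, 0.045, 8.7],
[0.23, -0.97, 3.49, 0.125, -0.118, 0.045, 8.7],
[0.61, -0.54, 3.54, 0.125, -0.118, 0.045, 8.7],
[1.01, -0.14, 3.48, 0.125, -0.118, 0.045, 8.7],
[1.41, 0.23, 3.33, 0.125, -0.118, 0.045, 8.7],
```

Run:
```python
from h import *; from rig import optics,robot
o,p,M=cur(robot); rows(p,M,np.array([.36,-.315,.17]),rot(10,20))
```

```text
7
rows:
[-0.35, -4.02, 4.06, 0.05, -0.063, 0.096, 8.7],
[-0.46, -3.77, 4.28, 0.05, -0.063, 0.096, 8.7],
[-0.53, -3.5, 4.49, 0.05, -0.063, 0.096, 8.7],
[-0.56, -3.22, 4.69, 0.05, -0.063, 0.096, 8.7],
[-0.55, -2.92, 4.88, 0.05, -0.063, 0.096, 8.7],
[-0.5, -2.62, 5.06, 0.05, -0.063, 0.096, 8.7],
[-0.41, -2.32, 5.21, 0.05, -0.063, 0.096, 8.7],
```

arm_command(plan=[[-0.4, -4.0, 4.1, 0.05, -0.063, 0.096, 8.7], [-0.5, -3.8, 4.3, 0.05, -0.063, 0.096, 8.7], [-0.5, -3.5, 4.5, 0.05, -0.063, 0.096, 8.7], [-0.6, -3.2, 4.7, 0.05, -0.063, 0.096, 8.7], [-0.6, -2.9, 4.9, 0.05, -0.063, 0.096, 8.7], [-0.5, -2.6, 5.1, 0.05, -0.063, 0.096, 8.7], [-0.4, -2.3, 5.2, 0.05, -0.063, 0.096, 8.7], [0, 0, 0, 0, 0, 0, 8.7]])

```text
time: 2.6
position: [0.3638, -0.3215, 0.177]
tool_rot: [0.676, 0.187, -0.065, 0.709]
ft_force: [-0.0, 0.3, 0.9]
grip_width: 0.0871
```

Run:
```python
from h import *; from rig import optics,robot
np.set_printoptions(precision=3,suppress=True)
o,p,M=cur(robot); print(o["time"],o["q"],p,M,o["ft_force"],sep="\n"); rows(p,M,np.array([.36,-.315,.13]),rot(10,20))
pic,d=optics.camera("wrist"); np.savez("w1.npz",p=pic,d=d); cv2.imwrite("pics/w1.png",pic)
```

```text
2.6
[-1.649  0.787  2.203  1.269  1.251 -1.432]
[ 0.364 -0.322  0.177]
[[ 0.922  0.345  0.176]
 [ 0.16   0.077 -0.984]
 [-0.354  0.935  0.015]]
[-0.042  0.275  0.937]
1
rows:
[1.41, -4.48, -0.78, 0.015, 0.003, 0.012, 8.7],
```

View pics/w1.png

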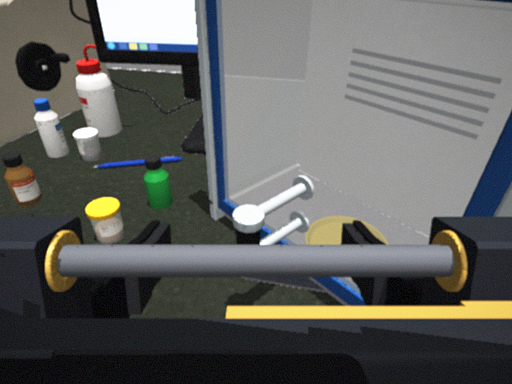

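The wrist view shows the handle's top collar at (248,213), straight ahead between the fingers, with the bottle at (22,185) and the dish at (345,232). Checking the handle position by ray.

Run:
```python
from h import *; from rig import optics,robot
np.set_printoptions(precision=3,suppress=True)
o,p,M=cur(robot); c=cam(optics,"wrist",o); P=pts(c,np.load("w1.npz")["d"])
print("handle",ray(c,248.5,214,.12),P[213,248],P[236,248],"bottle",ray(c,13,160,.074),P[160,13],P[190,22])
h=np.array([.443,-.301,.095]); Rt=rot(10,20); g=h+.019*Rt[:,0]
rows(p,M,g-.10*Rt[:,0],Rt); rows(g-.10*Rt[:,0],Rt,g,Rt,3)
```

```text
handle [ 0.457 -0.297  0.12 ] [ 0.445 -0.299  0.13 ] [ 0.434 -0.301  0.116] bottle [0.563 0.038 0.074] [0.566 0.042 0.072] [0.559 0.041 0.029]
1
rows:
[2.39, -5.11, -0.46, 0.016, -0.0, 0.012, 8.7],
3
rows:
[3.33, 0.0, 0.0, 0.0, 0.0, 0.0, 8.7],
[3.33, 0.0, 0.0, 0.0, 0.0, 0.0, 8.7],
[3.33, 0.0, 0.0, 0.0, 0.0, 0.0, 8.7],
```

Run:
```python
from h import *; from rig import optics,robot
np.set_printoptions(precision=3,suppress=True)
o,p,M=cur(robot); c=cam(optics,"wrist",o); f=np.load("w1.npz");P=pts(c,f["d"])
for v in range(200,248,2): print(v,f["p"][v,248],P[v,248])
```

```text
200 [165 160 164] [ 0.549 -0.278  0.066]
202 [150 147 149] [ 0.549 -0.278  0.063]
204 [221 218 214] [ 0.547 -0.278  0.062]
206 [254 254 252] [ 0.453 -0.297  0.131]
208 [253 253 251] [ 0.451 -0.297  0.13 ]
210 [253 253 251] [ 0.449 -0.298  0.13 ]
212 [252 252 250] [ 0.446 -0.299  0.131]
214 [253 253 251] [ 0.443 -0.299  0.131]
216 [253 253 251] [ 0.442 -0.299  0.13 ]
218 [253 252 251] [ 0.438 -0.3    0.131]
220 [253 253 251] [ 0.437 -0.3    0.13 ]
222 [255 255 254] [ 0.433 -0.301  0.131]
224 [244 241 236] [ 0.432 -0.301  0.13 ]
226 [144 141 137] [ 0.432 -0.301  0.128]
228 [141 135 131] [ 0.432 -0.301  0.126]
230 [135 131 129] [ 0.432 -0.301  0.124]
232 [101  97  97] [ 0.432 -0.301  0.122]
234 [22 14 19] [ 0.434 -0.301  0.118]
236 [27 25 23] [ 0.434 -0.301  0.116]
238 [14  8 12] [ 0.435 -0.301  0.113]
240 [22 23 21] [ 0.434 -0.301  0.112]
242 [10  9  7] [ 0.434 -0.301  0.109]
244 [93 84 85] [ 0.434 -0.301  0.107]
246 [156 145 142] [ 0.298 -0.328  0.239]
```

Both views put the collar's top at z = 0.130, so the sash already stands about 10 mm open and the bar's centre is at z ≈ 0.105. Closed is 0.095.

arm_command(plan=[[2.05, -4.2, -0.5, 0.016, 0, 0.012, 8.7], [0, 0, 0, 0, 0, 0, 8.7], [3.3, 0, 0, 0, 0, 0, 8.7], [3.3, 0, 0, 0, 0, 0, 8.7], [3.4, 0, 0, 0, 0, 0, 8.7], [0, 0, 0, 0, 0, 0, 8.7]])

```text
time: 3.4
position: [0.4654, -0.2921, 0.1138]
tool_rot: [0.678, 0.181, -0.056, 0.71]
ft_force: [0.0, -0.5, -0.3]
grip_width: 0.0871
```

Run:
```python
from h import *; from rig import optics,robot
np.set_printoptions(precision=3,suppress=True)
o,p,M=cur(robot); print(o["q"],p,M[:,0],o["ft_force"])
h=np.array([.444,-.300,.105]); print("grasp err in tool cm",M.T@(h-p)*100+[1.9,0,0])
```

```text
[-1.373  0.967  2.169  1.59   1.231 -1.581] [ 0.465 -0.292  0.114] [ 0.928  0.166 -0.333] [ 0.038 -0.482 -0.269]
grasp err in tool cm [ 0.073 -1.583  0.371]
```

arm_command(plan=[[0, -1.55, 0.35, 0, 0, 0, 8.7], [0, 0, 0, 0, 0, 0, 8.7], [0, 0, 0, 0, 0, 0, 8.7]])

```text
time: 3.78
position: [0.4599, -0.2984, 0.1041]
tool_rot: [0.676, 0.18, -0.056, 0.713]
ft_force: [0.2, -0.2, 0.2]
grip_width: 0.087
```

Run:
```python
from h import *; from rig import optics,robot
np.set_printoptions(precision=3,suppress=True)
o,p,M=cur(robot); print(o["q"],p,M[:,0],o["ft_force"])
h=np.array([.444,-.300,.105]); print("grasp err in tool cm",M.T@(h-p)*100+[1.9,0,0], "up in tool",M.T@[0,0,1])
```

```text
[-1.391  0.992  2.16   1.581  1.232 -1.606] [ 0.46  -0.298  0.104] [ 0.929  0.163 -0.332] [ 0.221 -0.158  0.196]
grasp err in tool cm [ 0.365 -0.44  -0.123] up in tool [-0.332  0.943  0.023]
```

arm_command(plan=[[0.3, -0.5, -0.1, 0, 0, 0, 8.7], [0, 0, 0, 0, 0, 0, 4.0], [0, 0, 0, 0, 0, 0, 1.0], [0, 0, 0, 0, 0, 0, 1.0], [0, 0, 0, 0, 0, 0, 1.0], [0, 0, 0, 0, 0, 0, 1.0], [0, 0, 0, 0, 0, 0, 1.0]], grip_force=45)

```text
time: 4.65
position: [0.4601, -0.2978, 0.0977]
tool_rot: [0.676, 0.179, -0.057, 0.712]
ft_force: [0.3, -0.1, 0.5]
grip_width: 0.0349
```

arm_command(plan=[[0, 0, 0, 0, 0, 0, 1.0], [0, 0, 0, 0, 0, 0, 1.0], [0, 0, 0, 0, 0, 0, 1.0], [0, 0, 0, 0, 0, 0, 1.0]])

```text
time: 5.15
position: [0.4604, -0.299, 0.0982]
tool_rot: [0.676, 0.178, -0.057, 0.713]
ft_force: [1.1, -0.2, 0.7]
grip_width: 0.0191
```

arm_command(plan=[[-0.7, 1.9, 0.05, 0, 0, 0, 1.0], [-1.0, 2.85, 0.07, 0, 0, 0, 1.0], [-1.0, 2.85, 0.07, 0, 0, 0, 1.0], [-1.0, 2.85, 0.07, 0, 0, 0, 1.0], [-1.0, 2.85, 0.07, 0, 0, 0, 1.0], [0, 0, 0, 0, 0, 0, 1.0]])

```text
time: 5.9
position: [0.4601, -0.2989, 0.2261]
tool_rot: [0.674, 0.194, -0.07, 0.71]
ft_force: [0.3, -1.0, 4.7]
grip_width: 0.0189
```

```bash
cat > st.py <<'E'
from h import *; from rig import optics,robot
np.set_printoptions(precision=3,suppress=True)
o,p,M=cur(robot); print(o["time"],o["q"],p,M[:,0],o["ft_force"],o["grip_width"],"up in tool",M.T@[0,0,1])
E
python3 st.py
```

```text
5.9 [-1.379  0.639  2.156  1.452  1.21  -1.218] [ 0.46  -0.299  0.226] [ 0.915  0.162 -0.37 ] [ 0.289 -0.966  4.691] 0.01893692256626517 up in tool [-0.37   0.929  0.017]
```

arm_command(plan=[[-1.05, 2.65, 0.05, 0, 0, 0.01, 1.0], [-1.05, 2.65, 0.05, 0, 0, 0.01, 1.0], [-1.05, 2.65, 0.05, 0, 0, 0.01, 1.0], [-0.9, 2.3, 0.05, 0, 0, 0, 1.0], [0, 0, 0, 0, 0, 0, 1.0]])

```text
time: 6.52
position: [0.4601, -0.2988, 0.3294]
tool_rot: [0.676, 0.191, -0.068, 0.708]
ft_force: [-3.8, -1.6, 4.0]
grip_width: 0.0187
```

```bash
python3 st.py
```

```text
6.525 [-1.382  0.39   2.085  1.346  1.274 -0.88 ] [ 0.46  -0.299  0.329] [ 0.918  0.162 -0.362] [-3.752 -1.65   3.962] 0.018707028051990742 up in tool [-0.362  0.932  0.012]
```

arm_command(plan=[[0, 0, 0, 0, 0, 0, 6.5], [0, 0, 0, 0, 0, 0, 6.5], [0, 0, 0, 0, 0, 0, 6.5], [0, 0, 0, 0, 0, 0, 6.5], [0, 0, 0, 0, 0, 0, 6.5], [0, 0, 0, 0, 0, 0, 6.5], [-3, 0, 0, 0, 0, 0, 6.5], [-4, 0, 0, 0, 0, 0, 6.5], [-4, 0, 0, 0, 0, 0, 6.5]])

```text
time: 7.65
position: [0.3574, -0.3138, 0.3665]
tool_rot: [0.679, 0.195, -0.065, 0.705]
ft_force: [-0.4, 0.2, -0.0]
grip_width: 0.065
```

```bash
python3 st.py
python3 - <<'E'
from h import *; from rig import optics,robot
np.set_printoptions(precision=3,suppress=True)
for n in("top","scene"):
    pic,d=optics.camera(n); np.savez(n+"1.npz",p=pic,d=d); cv2.imwrite(f"pics/{n}1.png",pic)
    c=cam(optics,n);P=pts(c,d);m=(P[...,2]>.30)&(P[...,2]<.40)&(np.hypot(P[...,0]-.444,P[...,1]+.3)<.016); print(n,m.sum(),P[m].max(0) if m.any() else 0)
    for b,s in blobs(pic,(5,90,30),(18,255,200)): 
        if abs(b[0]-175)<8: print(b,P[int(b[1]),int(b[0])])
o,p,M=cur(robot); Rt=rot(30,50); b=np.array([.566,.042,.045])
rows(p,M,np.array([.40,-.10,.25]),Rt)
E
```

```text
7.65 [-1.662  0.288  2.083  1.117  1.488 -0.836] [ 0.357 -0.314  0.366] [ 0.916  0.173 -0.363] [-0.376  0.2   -0.012] 0.06495939863427126 up in tool [-0.363  0.932  0.002]
top 303 [ 0.458 -0.287  0.364]
[173.3 197.2] [0.565 0.042 0.068]
scene 0 0
[177.1 233.1] [0.557 0.05  0.047]
5
rows:
[2.37, -1.56, -4.11, -0.039, 0.057, -0.099, 8.7],
[2.73, -1.15, -4.02, -0.039, 0.057, -0.099, 8.7],
[3.05, -0.7, -3.89, -0.039, 0.057, -0.099, 8.7],
[3.32, -0.24, -3.73, -0.039, 0.057, -0.099, 8.7],
[3.52, 0.24, -3.54, -0.039, 0.057, -0.099, 8.7],
```

Run:
```python
from h import *; from rig import optics,robot
o,p,M=cur(robot); Rt=rot(30,50); b=np.array([.566,.042,.045]); g=b+.019*Rt[:,0]
m=np.array([.36,-.10,.32]); Rm=rot(20,35)
rows(p,M,m,Rm); rows(m,Rm,g-.10*Rt[:,0]+[0,0,.02],Rt)
```

```text
4
rows:
[1.41, -0.68, -5.31, -0.019, 0.038, -0.059, 8.7],
[1.64, -0.49, -5.27, -0.019, 0.038, -0.059, 8.7],
[1.86, -0.29, -5.21, -0.019, 0.038, -0.059, 8.7],
[2.07, -0.07, -5.14, -0.019, 0.038, -0.059, 8.7],
5
rows:
[5.34, -0.97, -1.08, -0.024, 0.026, -0.052, 8.7],
[5.41, -0.67, -0.96, -0.024, 0.026, -0.052, 8.7],
[5.46, -0.36, -0.83, -0.024, 0.026, -0.052, 8.7],
[5.49, -0.06, -0.69, -0.024, 0.026, -0.052, 8.7],
[5.5, 0.24, -0.55, -0.024, 0.026, -0.052, 8.7],
```

arm_command(plan=[[1.4, -0.7, -5.3, -0.019, 0.038, -0.059, 8.7], [1.6, -0.5, -5.3, -0.019, 0.038, -0.059, 8.7], [1.9, -0.3, -5.2, -0.019, 0.038, -0.059, 8.7], [2.1, -0.1, -5.1, -0.019, 0.038, -0.059, 8.7], [5.3, -1.0, -1.1, -0.024, 0.026, -0.052, 8.7], [5.4, -0.7, -1.0, -0.024, 0.026, -0.052, 8.7], [5.4, -0.4, -0.8, -0.024, 0.026, -0.052, 8.7], [5.4, 0, -0.7, -0.024, 0.026, -0.052, 8.7], [5.4, 0.2, -0.5, -0.024, 0.026, -0.052, 8.7], [0, 0, 0, 0, 0, 0, 8.7]])

```text
time: 9.0
position: [0.5217, 0.0185, 0.1142]
tool_rot: [0.531, 0.46, -0.13, 0.7]
ft_force: [-0.2, 0.3, 0.5]
grip_width: 0.0868
```

```bash
python3 st.py
python3 - <<'E'
from h import *; from rig import optics,robot
np.set_printoptions(precision=3,suppress=True)
o,p,M=cur(robot); pic,d=optics.camera("wrist"); c=cam(optics,"wrist",o); P=pts(c,d); cv2.imwrite("pics/w2.png",pic)
for b,s in blobs(pic,(5,90,30),(18,255,200),100): print(b,s,P[int(b[1]),int(b[0])])
m=(P[...,2]>.066)&(P[...,2]<.09)&(np.hypot(P[...,0]-.566,P[...,1]-.042)<.03); print(m.sum(),P[m].min(0),P[m].max(0))
Rt=rot(30,50); b=np.array([.566,.042,.045]); g=b+.019*Rt[:,0]
rows(p,M,g-.06*Rt[:,0],Rt)
E
```

```text
9.0 [-0.518  0.597  2.223  1.677  0.568 -1.064] [0.522 0.019 0.114] [ 0.544  0.306 -0.781] [-0.163  0.299  0.473] 0.08680926538395256 up in tool [-0.781  0.624  0.014]
[252.  202.9] [ 235  178   43   50 1031] [0.561 0.044 0.052]
694 [0.562 0.036 0.066] [0.582 0.056 0.075]
1
rows:
[4.44, -0.5, 0.14, 0.014, 0.007, 0.024, 8.7],
```

View pics/w2.png

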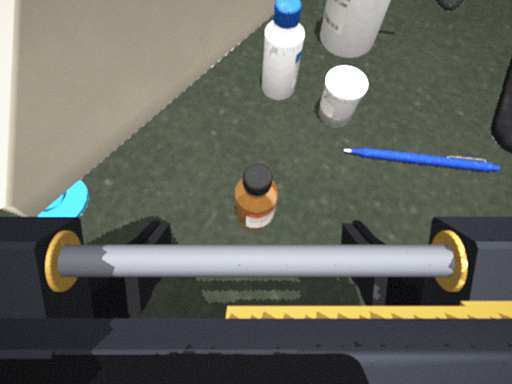

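The wrist view shows the bottle at (257,195), centred between the fingers, with a cap centre near (0.571, 0.045). I'll go in along the tool axis.

Run:
```python
from h import *; from rig import optics,robot
o,p,M=cur(robot); Rt=rot(29,50); b=np.array([.570,.045,.043]); g=b+.019*Rt[:,0]
rows(p,M,g-.05*Rt[:,0],Rt); rows(g-.05*Rt[:,0],Rt,g,Rt,2)
```

```text
2
rows:
[3.03, -0.08, 0.01, 0.013, -0.002, 0.012, 8.7],
[3.03, -0.12, 0.01, 0.013, -0.002, 0.012, 8.7],
2
rows:
[2.5, 0.0, 0.0, 0.0, 0.0, 0.0, 8.7],
[2.5, 0.0, 0.0, 0.0, 0.0, 0.0, 8.7],
```

arm_command(plan=[[3.0, -0.1, 0, 0.013, 0, 0.012, 8.7], [3.0, -0.1, 0, 0.013, 0, 0.012, 8.7], [2.5, 0, 0, 0, 0, 0, 8.7], [2.0, 0, 0, 0, 0, 0, 8.7], [0, 0, 0, 0, 0, 0, 8.7]])

```text
time: 9.68
position: [0.5756, 0.0449, 0.0355]
tool_rot: [0.549, 0.447, -0.132, 0.694]
ft_force: [0.2, 0.0, 0.9]
grip_width: 0.0872
```

```bash
python3 st.py
python3 - <<'E'
from h import *; from rig import optics,robot
o,p,M=cur(robot); print(M); b=np.array([.570,.045,.043]); print(M.T@(b-p)*100+[1.9,0,0])
E
```

```text
9.675 [-0.398  0.82   2.136  2.041  0.598 -1.311] [0.576 0.045 0.036] [ 0.566  0.307 -0.765] [0.2   0.012 0.897] 0.08720738959306475 up in tool [-0.765  0.644 -0.001]
[[ 0.56618496  0.67341242  0.4753423 ]
 [ 0.30677258  0.36310039 -0.87980037]
 [-0.76506547  0.64395172 -0.00100249]]
[ 1.01288895  0.10570839 -0.27821611]
```

arm_command(plan=[[1.0, 0.1, -0.25, 0, 0, 0, 8.7], [0, 0, 0, 0, 0, 0, 6.0], [0, 0, 0, 0, 0, 0, 4.5], [0, 0, 0, 0, 0, 0, 3.0], [0, 0, 0, 0, 0, 0, 2.5], [0, 0, 0, 0, 0, 0, 2.5], [0, 0, 0, 0, 0, 0, 2.5], [0, 0, 0, 0, 0, 0, 2.5], [0, 0, 0, 0, 0, 0, 2.5], [0, 0, 0, 0, 0, 0, 2.5]], grip_force=15)

```text
time: 10.92
position: [0.5798, 0.0487, 0.0314]
tool_rot: [0.549, 0.445, -0.133, 0.695]
ft_force: [-0.3, 0.6, 0.6]
grip_width: 0.0325
```

```bash
python3 st.py
```

```text
10.925 [-0.384  0.831  2.128  2.067  0.598 -1.321] [0.58  0.049 0.031] [ 0.569  0.304 -0.764] [-0.337  0.59   0.579] 0.03253812065560673 up in tool [-0.764  0.645  0.   ]
```

```bash
cat > kin.py <<'E'
from h import *
D=[([1.047,.529,1.434],[.211,.587,.222],[-.001,-.002,-1]),([-.626,-.087,2.205],[.361,.065,.296],[.376,.348,-.859]),([-1.649,.787,2.203],[.364,-.322,.177],[.922,.16,-.354]),
([-1.391,.992,2.16],[.460,-.298,.104],[.929,.163,-.332]),([-1.379,.639,2.156],[.46,-.299,.226],[.915,.162,-.37]),([-1.662,.288,2.083],[.357,-.314,.366],[.916,.173,-.363]),([-.518,.597,2.223],[.522,.019,.114],[.544,.306,-.781]),([-.384,.831,2.128],[.58,.049,.031],[.569,.304,-.764])]
A=[];B=[]
for q,p,x in D:
    c,s=np.cos(q[0]),np.sin(q[0]); e=np.array([c,s,0]);n=np.array([-s,c,0]);k=np.array([0,0,1.])
    q2,q23=q[1],q[1]+q[2]
    # a,d,h,L1,L2,Lt, elbow offset
    A.append(np.stack([e,n,k,e*np.sin(q2)+k*np.cos(q2),e*np.sin(q23)+k*np.cos(q23),np.array(x),e*np.cos(q23)-k*np.sin(q23)],1));B.append(p)
X,res,_,sv=np.linalg.lstsq(np.vstack(A),np.hstack(B),rcond=None)
if __name__=="__main__": print(np.round(X,3),np.abs(np.vstack(A)@X-np.hstack(B)).max(),sv)
def ik(p,M):
    a,d,h,L1,L2,Lt,eo=X; w=np.array(p)-Lt*M[:,0]; r=np.hypot(w[0],w[1]); pr=np.sqrt(r*r-d*d)
    q1=np.arctan2(w[1],w[0])-np.arctan2(d,pr); dx,dz=pr-a,w[2]-h; Le=np.hypot(L2,eo); g=np.arctan2(eo,L2)
    c=(dx*dx+dz*dz-L1**2-Le**2)/(2*L1*Le)
    if abs(c)>1: return None
    t=np.arccos(c); q2=np.arctan2(dx,dz)-np.arctan2(Le*np.sin(t),L1+Le*np.cos(t)); q3=t-g
    e=np.array([np.cos(q1),np.sin(q1),0]); f=e*np.sin(q2+q3)+np.array([0,0,np.cos(q2+q3)])
    return np.array([q1,q2,q3,np.arccos(f@M[:,0])]),w,f
E
python3 - <<'E'
from kin import *
import runpy; runpy.run_path("kin.py",run_name="__main__")
np.set_printoptions(precision=3,suppress=True)
dish=np.array([.549,-.400,.060]); hx=np.array([.803,-.595,0]);hy=np.array([.595,.803,0]);O=np.array([.508,-.350,0])
for t in(20,30,40,50):
    for az in(-50,-36,-25,-15,-5):
        M=rot(az,t); r=ik(dish+.019*M[:,0],M)
        if r is None: print(t,az,None); continue
        q,w,f=r; el=w-X[4]*f
        print(t,az,q,"wrist hood",np.array([(w-O)@hx,(w-O)@hy,w[2]]),"elbow",np.array([(el-O)@hx,(el-O)@hy,el[2]]))
E
```

```text
[0.    0.111 0.274 0.587 0.391 0.305 0.113] 0.0006263872980890595 [5.08835413 4.05964453 3.30587695 1.19689259 0.81900693 0.64510309
 0.42586724]
20 -50 [-0.742  1.081  2.051  1.212] wrist hood [-0.199  0.047  0.158] elbow [-0.202  0.047  0.549]
20 -36 [-0.905  1.09   2.083  1.252] wrist hood [-0.206 -0.018  0.158] elbow [-0.194 -0.021  0.549]
20 -25 [-1.022  1.084  2.062  1.226] wrist hood [-0.201 -0.069  0.158] elbow [-0.199 -0.07   0.549]
20 -15 [-1.108  1.072  2.012  1.184] wrist hood [-0.187 -0.114  0.158] elbow [-0.207 -0.104  0.548]
20 -5 [-1.168  1.059  1.937  1.156] wrist hood [-0.166 -0.156  0.158] elbow [-0.215 -0.127  0.545]
30 -50 [-0.749  0.968  2.027  0.902] wrist hood [-0.178  0.042  0.203] elbow [-0.235  0.048  0.59 ]
30 -36 [-0.891  0.973  2.055  0.938] wrist hood [-0.185 -0.018  0.203] elbow [-0.228 -0.007  0.592]
30 -25 [-0.995  0.97   2.037  0.935] wrist hood [-0.18  -0.065  0.203] elbow [-0.229 -0.047  0.591]
30 -15 [-1.072  0.965  1.992  0.926] wrist hood [-0.168 -0.107  0.203] elbow [-0.233 -0.076  0.588]
30 -5 [-1.129  0.961  1.923  0.934] wrist hood [-0.148 
[... 341 characters left out ...]
9]
40 -15 [-1.027  0.874  1.941  0.667] wrist hood [-0.141 -0.096  0.244] elbow [-0.257 -0.049  0.614]
40 -5 [-1.078  0.877  1.883  0.718] wrist hood [-0.124 -0.13   0.244] elbow [-0.256 -0.068  0.607]
50 -50 [-0.765  0.805  1.889  0.257] wrist hood [-0.116  0.027  0.279] elbow [-0.284  0.048  0.632]
50 -36 [-0.857  0.802  1.908  0.292] wrist hood [-0.121 -0.017  0.279] elbow [-0.281  0.018  0.634]
50 -25 [-0.925  0.804  1.896  0.362] wrist hood [-0.117 -0.053  0.279] elbow [-0.278 -0.005  0.633]
50 -15 [-0.978  0.808  1.866  0.446] wrist hood [-0.108 -0.083  0.279] elbow [-0.274 -0.024  0.628]
50 -5 [-1.021  0.816  1.818  0.545] wrist hood [-0.094 -0.112  0.279] elbow [-0.27  -0.041  0.621]
```

Run:
```python
from kin import *; from rig import robot
np.set_printoptions(precision=3,suppress=True)
o,p,M=cur(robot); g=p-.019*M[:,0]; print("grasp",g)
R1=rot(28,43); print(ik(g+.019*R1[:,0],R1)[0]); rows(p,M,g+.019*R1[:,0],R1)
dish=np.array([.549,-.400,.062]); hx=np.array([.803,-.595,0]);hy=np.array([.595,.803,0]);O=np.array([.508,-.350,0])
R2=rot(-29,43); T=dish-.004*hx-.004*hy; P2=T+.019*R2[:,0]
q,w,f=ik(P2,R2); print("place TCP",P2,q,[(w-O)@hx,(w-O)@hy,w[2]])
# carry path: rows yaw only, from lifted to front to inside
A=g+[0,0,.09]+.019*R1[:,0]; Bp=P2-.20*hx+[0,0,.04]; C=P2+[0,0,.012]
print(A,Bp,C); rows(A,R1,Bp,R2,w=2.5); rows(Bp,R2,C,R2,w=2.5)
for s in np.linspace(0,1,7):
    a=28-57*s; Rm=rot(a,43); print(ik(A+(Bp-A)*s,Rm)[0])
```

```text
grasp [0.569 0.043 0.046]
[-0.434  0.9    2.177  0.783]
1
rows:
[-0.01, 0.23, 0.0, 0.002, -0.002, 0.119, 8.7],
place TCP [ 0.556 -0.408  0.049] [-0.933  0.844  1.975  0.54 ] [np.float64(-0.1485841177794052), np.float64(-0.04717446451734495), np.float64(0.25707304866774655)]
[0.581 0.049 0.123] [ 0.395 -0.289  0.089] [ 0.556 -0.408  0.061]
7
rows:
[-3.05, -3.5, 3.01, 0.097, -0.104, 0.0, 2.5],
[-2.7, -3.18, 3.64, 0.097, -0.104, 0.0, 2.5],
[-2.29, -2.8, 4.19, 0.097, -0.104, 0.0, 2.5],
[-1.83, -2.37, 4.65, 0.097, -0.104, 0.0, 2.5],
[-1.33, -1.9, 5.03, 0.097, -0.104, 0.0, 2.5],
[-0.79, -1.4, 5.3, 0.097, -0.104, 0.0, 2.5],
[-0.23, -0.88, 5.46, 0.097, -0.104, 0.0, 2.5],
4
rows:
[4.1, 2.87, 0.66, 0.0, 0.0, 0.0, 2.5],
[4.1, 2.87, 0.66, 0.0, 0.0, 0.0, 2.5],
[4.1, 2.87, 0.66, 0.0, 0.0, 0.0, 2.5],
[4.1, 2.87, 0.66, 0.0, 0.0, 0.0, 2.5],
[-0.434  0.659  2.17   0.668]
[-0.552  0.679  2.278  0.713]
[-0.679  0.717  2.369  0.784]
[-0.812  0.767  2.443  0.869]
[-0.942  0.82   2.494  0.95 ]
[-1.061  0.862  2.519  1.009]
[-1.16   0.881  2.514  1.03 ]
```

arm_command(plan=[[0, 0, 0, 0, 0, 0, 4.4], [0, 0, 0, 0, 0, 0, 4.4], [0, 0, 0, 0, 0, 0, 4.4], [0, 0.25, 0, 0, 0, 0.12, 4.4], [0, 0, 0, 0, 0, 0, 4.4]])

```text
time: 11.55
position: [0.5821, 0.0497, 0.0333]
tool_rot: [0.575, 0.41, -0.09, 0.702]
ft_force: [-0.8, -0.3, -0.6]
grip_width: 0.0436
```

```bash
python3 st.py
python3 - <<'E'
from kin import *; from rig import robot
np.set_printoptions(precision=3,suppress=True)
o,p,M=cur(robot); print("grasp",p-.019*M[:,0],"z horiz",M[2,2])
dish=np.array([.549,-.400,.062]); hx=np.array([.803,-.595,0]);hy=np.array([.595,.803,0])
for back in(.20,.17,.14,.10,.05):
  for az in(10,0,-10,-20,-29):
    R2=rot(az,43); P2=dish-.004*hx-.004*hy+.019*R2[:,0]-back*hx+[0,0,.03]
    r=ik(P2,R2); print(back,az,P2,None if r is None else r[0])
E
```

```text
11.55 [-0.434  0.901  2.176  2.167  0.787 -1.502] [0.582 0.05  0.033] [ 0.647  0.345 -0.679] [-0.809 -0.308 -0.648] 0.043589750579401454 up in tool [-0.679  0.734  0.002]
grasp [0.57  0.043 0.046] z horiz 0.0019212960608152585
0.2 10 [ 0.396 -0.279  0.079] [-1.374  0.787  2.243  0.824]
0.2 0 [ 0.397 -0.282  0.079] [-1.362  0.812  2.332  0.821]
0.2 -10 [ 0.396 -0.284  0.079] [-1.323  0.849  2.413  0.875]
0.2 -20 [ 0.396 -0.287  0.079] [-1.253  0.892  2.478  0.975]
0.2 -29 [ 0.395 -0.289  0.079] [-1.16   0.924  2.516  1.069]
0.17 10 [ 0.421 -0.297  0.079] [-1.32   0.776  2.172  0.823]
0.17 0 [ 0.421 -0.3    0.079] [-1.303  0.79   2.257  0.799]
0.17 -10 [ 0.421 -0.302  0.079] [-1.262  0.811  2.331  0.821]
0.17 -20 [ 0.42  -0.304  0.079] [-1.193  0.837  2.39   0.879]
0.17 -29 [ 0.419 -0.306  0.079] [-1.106  0.855  2.423  0.935]
0.14 10 [ 0.445 -0.315  0.079] [-1.273  0.773  2.1    0.821]
0.14 0 [ 0.445 -0.318  0.079] [-1.252  0.777  2.183  0.778]
0.14 -10 [ 0.445 -0.32   0.079] [-1.21   0.789  2.254  0.773]
0.14 -20 [ 0.444 -0.322  0.079] [-1.143  0.803  2.308  0.799]
0.14 -29 [ 0.443 -0.324  0.079] [-1.062  0.814  2.338  0.828]
0.1 10 [ 0.477 -0.339  0.079] [-1.219  0.776  2.005  0.818]
0.1 0 [ 0.477 -0.341  0.079] [-1.196  0.772  2.085  0.753]
0.1 -10 [ 0.477 -0.344  0.079] [-1.153  0.775  2.153  0.718]
0.1 -20 [ 0.476 -0.346  0.079] [-1.089  0.78   2.203  0.71 ]
0.1 -29 [ 0.475 -0.348  0.079] [-1.015  0.784  2.231  0.712]
0.05 10 [ 0.517 -0.369  0.079] [-1.163  0.789  1.885  0.816]
0.05 0 [ 0.517 -0.371  0.079] [-1.138  0.779  1.963  0.726]
0.05 -10 [ 0.517 -0.373  0.079] [-1.096  0.774  2.028  0.66 ]
0.05 -20 [ 0.516 -0.376  0.079] [-1.036  0.773  2.077  0.616]
0.05 -29 [ 0.515 -0.378  0.079] [-0.969  0.773  2.102  0.591]
```

arm_command(plan=[[0, 0, 0, 0, 0, 0, 3.0], [0, 0, 0, 0, 0, 0, 2.5], [0, 0, 0, 0, 0, 0, 2.5], [0, 0, 0, 0, 0, 0, 2.5], [0, 0, 0, 0, 0, 0, 2.5]], grip_force=15)

```text
time: 12.18
position: [0.5832, 0.0502, 0.0346]
tool_rot: [0.574, 0.411, -0.09, 0.703]
ft_force: [0.2, 0.3, -0.4]
grip_width: 0.0323
```

Run:
```python
from kin import *; from rig import robot
np.set_printoptions(precision=3,suppress=True)
o,p,M=cur(robot); A=p+[-.01,0,.10]; R1=rot(28,43); rows(p,M,A,R1,3,w=2.5)
Bp=np.array([.425,-.29,.095]); RB=rot(5,43); Mi=np.array([.50,-.12,.125]);Ri=rot(17,43)
rows(A,R1,Mi,Ri,4,w=2.5); rows(Mi,Ri,Bp,RB,4,w=2.5)
for P,r in((A,R1),(Mi,Ri),(Bp,RB)): print(ik(P,r)[0])
```

```text
3
rows:
[-2.48, 2.24, -0.14, 0.002, -0.0, -0.001, 2.5],
[-2.49, 2.24, -0.15, 0.002, -0.0, -0.001, 2.5],
[-2.49, 2.24, -0.15, 0.002, -0.0, -0.001, 2.5],
4
rows:
[-2.48, -2.64, 2.9, 0.033, -0.035, -0.0, 2.5],
[-2.38, -2.54, 3.07, 0.033, -0.035, -0.0, 2.5],
[-2.26, -2.44, 3.23, 0.033, -0.035, -0.0, 2.5],
[-2.15, -2.33, 3.39, 0.033, -0.035, -0.0, 2.5],
4
rows:
[-1.71, -2.62, 3.52, 0.036, -0.038, 0.0, 2.5],
[-1.57, -2.49, 3.67, 0.036, -0.038, 0.0, 2.5],
[-1.43, -2.36, 3.81, 0.036, -0.038, 0.0, 2.5],
[-1.28, -2.22, 3.95, 0.036, -0.038, 0.0, 2.5],
[-0.441  0.627  2.186  0.665]
[-0.906  0.657  2.291  0.767]
[-1.296  0.738  2.225  0.802]
```

arm_command(plan=[[-1.8, 1.6, -0.1, 0, 0, 0, 2.5], [-2.5, 2.3, -0.15, 0, 0, 0, 2.5], [-2.5, 2.3, -0.15, 0, 0, 0, 2.5], [-1.2, 1.0, 0, 0, 0, 0, 2.5], [-2.5, -2.6, 2.9, 0.033, -0.035, 0, 2.5], [-2.4, -2.5, 3.1, 0.033, -0.035, 0, 2.5], [-2.3, -2.4, 3.2, 0.033, -0.035, 0, 2.5], [-2.2, -2.3, 3.4, 0.033, -0.035, 0, 2.5], [0, 0, 0, 0, 0, 0, 2.5]])

```text
time: 13.3
position: [0.4986, -0.1257, 0.1381]
tool_rot: [0.61, 0.352, -0.158, 0.692]
ft_force: [0.5, 0.5, -0.8]
grip_width: 0.0321
```

```bash
python3 st.py
python3 - <<'E'
from kin import *; from rig import robot
o,p,M=cur(robot); print(M[2,2]); rows(p,M,np.array([.425,-.29,.095]),rot(5,43),4,w=2.5)
E
```

```text
13.3 [-0.921  0.618  2.282  1.696  0.765 -1.251] [ 0.499 -0.126  0.138] [ 0.702  0.212 -0.68 ] [ 0.527  0.472 -0.799] 0.03207459332163544 up in tool [-0.68   0.733  0.007]
0.006960771257207898
4
rows:
[-1.43, -2.83, 3.38, 0.037, -0.038, -0.001, 2.5],
[-1.3, -2.7, 3.53, 0.037, -0.038, -0.001, 2.5],
[-1.16, -2.57, 3.67, 0.037, -0.038, -0.001, 2.5],
[-1.02, -2.43, 3.81, 0.037, -0.038, -0.001, 2.5],
```

arm_command(plan=[[-1.4, -2.8, 3.4, 0.037, -0.038, 0, 2.5], [-1.3, -2.7, 3.5, 0.037, -0.038, 0, 2.5], [-1.2, -2.6, 3.7, 0.037, -0.038, 0, 2.5], [-1.0, -2.4, 3.8, 0.037, -0.038, 0, 2.5], [0, 0, 0, 0, 0, 0, 2.5]])

```text
time: 13.92
position: [0.4254, -0.2905, 0.0947]
tool_rot: [0.646, 0.287, -0.227, 0.67]
ft_force: [-0.0, 0.6, -0.4]
grip_width: 0.0327
```

```bash
python3 st.py
python3 - <<'E'
from kin import *; from rig import robot,optics
np.set_printoptions(precision=3,suppress=True)
o,p,M=cur(robot); print(M[2,2])
pic,d=optics.camera("wrist"); cv2.imwrite("pics/w3.png",pic); c=cam(optics,"wrist",o); P=pts(c,d)
m=cv2.inRange(cv2.cvtColor(pic,cv2.COLOR_BGR2HSV),(18,50,60),(35,255,255))>0
m&=(np.hypot(P[...,0]-.549,P[...,1]+.4)<.09)
if m.any(): print("dish px",m.sum(),P[m].min(0),P[m].max(0),np.median(P[m],0))
hx=np.array([.803,-.595,0]);hy=np.array([.595,.803,0]); dish=np.array([.549,-.400,.062])-.004*hx-.004*hy
r1=rot(-20,43);C=dish-.09*hx+[0,0,.012]+.019*r1[:,0]; r2=rot(-29,43); E=dish+[0,0,.012]+.019*r2[:,0]
rows(p,M,C,r1,4,w=2.5); rows(C,r1,E,r2,4,w=2.5); print(C,E)
E
```

```text
13.925 [-1.299  0.743  2.225  1.591  0.808 -1.336] [ 0.425 -0.29   0.095] [ 0.732  0.065 -0.678] [-0.035  0.622 -0.402] 0.03265649417976878 up in tool [-0.678  0.735  0.002]
0.0019848407179142713
dish px 7920 [ 0.477 -0.457 -0.002] [ 0.61  -0.348  0.022] [ 0.549 -0.402  0.013]
4
rows:
[1.55, 0.28, 1.66, 0.075, -0.08, -0.002, 2.5],
[1.67, 0.4, 1.51, 0.075, -0.08, -0.002, 2.5],
[1.79, 0.51, 1.34, 0.075, -0.08, -0.002, 2.5],
[1.89, 0.6, 1.15, 0.075, -0.08, -0.002, 2.5],
4
rows:
[1.57, 1.47, 0.69, 0.027, -0.029, -0.0, 2.5],
[1.59, 1.48, 0.61, 0.027, -0.029, -0.0, 2.5],
[1.61, 1.5, 0.52, 0.027, -0.029, -0.0, 2.5],
[1.62, 1.51, 0.44, 0.027, -0.029, -0.0, 2.5],
[ 0.484 -0.352  0.061] [ 0.556 -0.408  0.061]
```

View pics/w3.png

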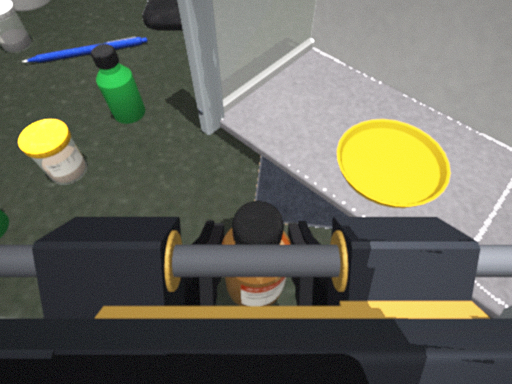

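The wrist view shows the bottle held upright at (258,245). The dish is at (393,162) through the open front, which gives (0.549, -0.402), matching the top view.

arm_command(plan=[[1.5, 0.4, 1.7, 0.075, -0.08, 0, 2.5], [1.6, 0.5, 1.5, 0.075, -0.08, 0, 2.5], [1.7, 0.6, 1.3, 0.075, -0.08, 0, 2.5], [1.8, 0.7, 1.2, 0.075, -0.08, 0, 2.5], [0, 0, 0, 0, 0, 0, 2.5]])

```text
time: 14.6
position: [0.4902, -0.3393, 0.0678]
tool_rot: [0.696, 0.142, -0.365, 0.602]
ft_force: [-1.3, 1.1, -0.9]
grip_width: 0.0323
```

```bash
python3 st.py
python3 - <<'E'
from kin import *; from rig import robot,optics
np.set_printoptions(precision=3,suppress=True)
o,p,M=cur(robot); print(M[2,2])
hx=np.array([.803,-.595,0]);hy=np.array([.595,.803,0]); dish=np.array([.549,-.401,.0])-.004*hx-.004*hy
r2=rot(-29,43); E=dish+.019*r2[:,0]; E[2]=.066
rows(p,M,E,r2,5,w=2.5)
E
```

```text
14.6 [-1.055  0.811  2.189  2.321  0.723 -1.419] [ 0.49  -0.339  0.068] [ 0.693 -0.241 -0.679] [-1.347  1.054 -0.85 ] 0.03225202386771337 up in tool [-0.679  0.734 -0.009]
-0.008615961706065767
5
rows:
[1.27, 1.13, 0.87, 0.021, -0.025, -0.001, 2.5],
[1.29, 1.15, 0.81, 0.021, -0.025, -0.001, 2.5],
[1.3, 1.17, 0.75, 0.021, -0.025, -0.001, 2.5],
[1.32, 1.18, 0.7, 0.021, -0.025, -0.001, 2.5],
[1.34, 1.2, 0.64, 0.021, -0.025, -0.001, 2.5],
```

arm_command(plan=[[1.3, 1.1, 0.9, 0.021, -0.025, 0, 2.5], [1.3, 1.2, 0.8, 0.021, -0.025, 0, 2.5], [1.3, 1.2, 0.75, 0.021, -0.025, 0, 2.5], [1.3, 1.2, 0.7, 0.021, -0.025, 0, 2.5], [1.3, 1.2, 0.65, 0.021, -0.025, 0, 2.5], [0, 0, 0, 0, 0, 0, 2.5]])

```text
time: 15.35
position: [0.5556, -0.3978, 0.0667]
tool_rot: [0.702, 0.095, -0.412, 0.574]
ft_force: [-0.5, -0.5, -0.5]
grip_width: 0.0324
```

```bash
python3 st.py
python3 - <<'E'
from kin import *; from rig import robot,optics
np.set_printoptions(precision=3,suppress=True)
o,p,M=cur(robot); print(M[2,2]); g=p-.019*M[:,0]; hx=np.array([.803,-.595,0]);hy=np.array([.595,.803,0]); print("bottle",g,"rel dish hood",(g-[.549,-.401,0])@hx,(g-[.549,-.401,0])@hy)
pic,d=optics.camera("scene"); cv2.imwrite("pics/s2.png",cv2.resize(pic[80:280,230:450],(660,600)))
E
```

```text
15.35 [-0.927  0.801  1.987  2.453  0.511 -1.259] [ 0.556 -0.398  0.067] [ 0.643 -0.339 -0.687] [-0.485 -0.541 -0.461] 0.0324176886194693 up in tool [-0.687  0.727 -0.002]
-0.002379552891182246
bottle [ 0.543 -0.391  0.08 ] rel dish hood -0.010258274388599846 0.004408808471241835
```

View pics/s2.png

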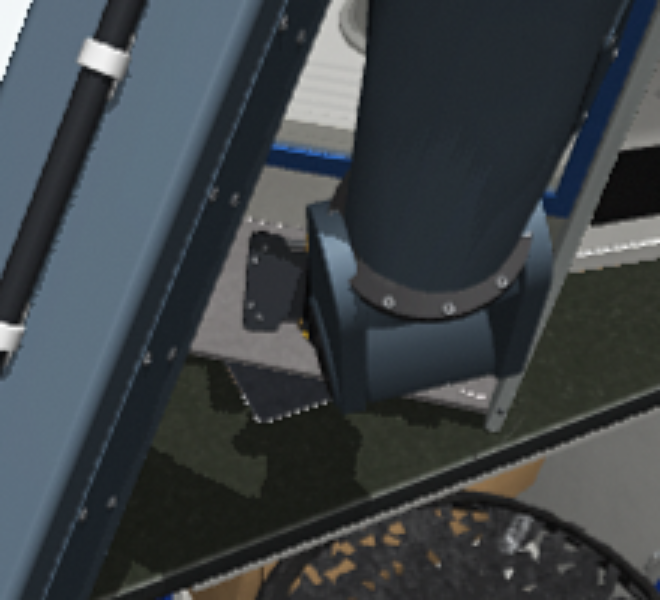

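The arm blocks the scene view of the bottle, but the forces are near zero and the pose check puts the bottle 10 mm off the dish centre. I'll nudge it over and lower it.

arm_command(plan=[[0.3, 0.3, 0.65, 0, 0, 0, 2.5], [0.35, -0.35, 0, 0, 0, 0, 2.5], [0.35, -0.35, 0, 0, 0, 0, 2.5], [0.25, -0.25, 0, 0, 0, 0, 2.5], [0, 0, 0, 0, 0, 0, 2.5]])

```text
time: 16.02
position: [0.5526, -0.403, 0.0503]
tool_rot: [0.702, 0.098, -0.413, 0.572]
ft_force: [-0.5, -0.7, -0.4]
grip_width: 0.0322
```

```bash
python3 st.py
```

```text
16.025 [-0.939  0.833  1.979  2.456  0.526 -1.277] [ 0.553 -0.403  0.05 ] [ 0.639 -0.335 -0.693] [-0.467 -0.667 -0.383] 0.03224490728706392 up in tool [-0.693  0.721 -0.005]
```

arm_command(plan=[[0.12, -0.12, 0, 0, 0, 0, 2.5], [0, 0, 0, 0, 0, 0, 2.5]])

```text
time: 16.27
position: [0.5526, -0.4029, 0.0484]
tool_rot: [0.702, 0.098, -0.413, 0.572]
ft_force: [-0.3, -0.1, -0.5]
grip_width: 0.0324
```

arm_command(plan=[[0.06, -0.06, 0, 0, 0, 0, 2.5], [0, 0, 0, 0, 0, 0, 2.5]])

```text
time: 16.52
position: [0.5528, -0.403, 0.0478]
tool_rot: [0.702, 0.098, -0.413, 0.572]
ft_force: [0.5, -0.4, -0.3]
grip_width: 0.0324
```

arm_command(plan=[[0.08, -0.08, 0, 0, 0, 0, 2.5], [0, 0, 0, 0, 0, 0, 2.5]])

```text
time: 16.77
position: [0.5533, -0.4032, 0.0477]
tool_rot: [0.702, 0.097, -0.413, 0.572]
ft_force: [0.6, -0.3, 0.1]
grip_width: 0.0322
```

arm_command(plan=[[0.1, -0.1, 0, 0, 0, 0, 2.5], [0, 0, 0, 0, 0, 0, 2.5]])

```text
time: 17.02
position: [0.554, -0.4036, 0.0477]
tool_rot: [0.702, 0.096, -0.411, 0.573]
ft_force: [-0.5, -0.6, -1.4]
grip_width: 0.0323
```

Run:
```python
from kin import *; from rig import robot,optics
np.set_printoptions(precision=4,suppress=True)
o,p,M=cur(robot); pic,d=optics.camera("wrist"); cv2.imwrite("pics/w4.png",pic); c=cam(optics,"wrist",o); P=pts(c,d)
print(p,o["ft_force"])
m=(np.hypot(P[...,0]-.541,P[...,1]+.397)<.02)&(P[...,2]>.07)&(P[...,2]<.1)&(pic.max(-1)<90)
print(m.sum(),np.percentile(P[m],[5,50,80,95],axis=0))
f=(np.hypot(P[...,0]-.549,P[...,1]+.402)<.15)&(P[...,2]<.03)
hx=np.array([.803,-.595,0]); fl=f&((P-[.508,-.35,0])@hx>.13); print("hood floor z",fl.sum(),np.median(P[fl][:,2]))
```

```text
[ 0.554  -0.4036  0.0477] [-0.4934 -0.5765 -1.4304]
1931 [[ 0.5357 -0.4081  0.081 ]
 [ 0.5436 -0.3998  0.0871]
 [ 0.5487 -0.3943  0.0877]
 [ 0.552  -0.3906  0.0883]]
hood floor z 17524 0.00955841716400306
```

View pics/w4.png

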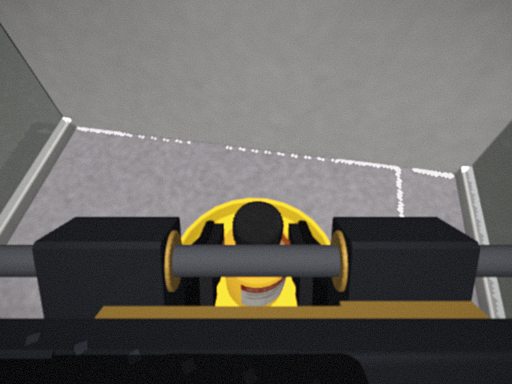

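The wrist view shows the bottle in the dish, cap at (258,222). The cap's top at z = 0.088 is dish floor plus bottle height, so it is standing. I'll release it and back out level.

arm_command(plan=[[0, 0, 0, 0, 0, 0, 3.8], [0, 0, 0, 0, 0, 0, 4.4], [0, 0, 0, 0, 0, 0, 5.0], [0, 0, 0, 0, 0, 0, 6.0], [0, 0, 0, 0, 0, 0, 6.0], [0, 0, 0, 0, 0, 0, 6.0], [0, 0, 0, 0, 0, 0, 6.0]])

```text
time: 17.95
position: [0.5539, -0.4036, 0.0469]
tool_rot: [0.702, 0.097, -0.412, 0.573]
ft_force: [0.7, 1.0, -0.8]
grip_width: 0.0598
```

```bash
python3 st.py
python3 - <<'E'
from kin import *; from rig import robot
o,p,M=cur(robot); hx=np.array([.803,-.595,0]); a=np.array([np.cos(np.radians(-29)),np.sin(np.radians(-29)),0])
A=p-.06*a+[0,0,.004]; rows(p,M,A,M,3,w=6.0)
B=A-.07*hx+[0,0,.01]; rB=rot(-10,43); rows(A,M,B,rB,3,w=6.0); print(ik(B,rB)[0],A,B)
E
```

```text
17.95 [-0.939  0.844  1.978  2.468  0.538 -1.291] [ 0.554 -0.404  0.047] [ 0.642 -0.336 -0.689] [ 0.664  1.    -0.778] 0.05976888290116611 up in tool [-0.689  0.725 -0.004]
3
rows:
[-1.54, -1.28, -0.04, 0.0, 0.0, 0.0, 6.0],
[-1.54, -1.28, -0.04, 0.0, 0.0, 0.0, 6.0],
[-1.54, -1.28, -0.04, 0.0, 0.0, 0.0, 6.0],
3
rows:
[-1.9, -1.35, -0.35, -0.072, 0.075, 0.003, 6.0],
[-1.87, -1.31, -0.59, -0.072, 0.075, 0.003, 6.0],
[-1.82, -1.25, -0.82, -0.072, 0.075, 0.003, 6.0],
[-1.2215528   0.83499684  2.22646728  0.78259104] [ 0.50144439 -0.37450314  0.05090003] [ 0.44523439 -0.33285314  0.06090003]
```

arm_command(plan=[[-1.5, -1.3, 0, 0, 0, 0, 6.0], [-1.5, -1.3, 0, 0, 0, 0, 6.0], [-1.5, -1.3, 0, 0, 0, 0, 6.0], [-1.9, -1.3, -0.35, -0.072, 0.075, 0, 6.0], [-1.9, -1.3, -0.6, -0.072, 0.075, 0, 6.0], [-1.8, -1.2, -0.8, -0.072, 0.075, 0, 6.0], [0, 0, 0, 0, 0, 0, 6.0]])

```text
time: 18.82
position: [0.4443, -0.3336, 0.0619]
tool_rot: [0.676, 0.206, -0.314, 0.634]
ft_force: [-0.2, -0.5, 0.7]
grip_width: 0.06
```

```bash
python3 st.py
python3 - <<'E'
from kin import *; from rig import robot,optics
np.set_printoptions(precision=3,suppress=True)
o,p,M=cur(robot); pic,d=optics.camera("wrist"); cv2.imwrite("pics/w5.png",pic); c=cam(optics,"wrist",o); P=pts(c,d)
for b,s in blobs(pic,(5,90,30),(18,255,200),100): print(b,s,P[int(b[1]),int(b[0])])
m=(np.hypot(P[...,0]-.541,P[...,1]+.397)<.05)&(P[...,2]>.08)&(P[...,2]<.1)
if m.any(): print("cap",m.sum(),P[m].min(0),P[m].max(0))
A=np.array([.36,-.335,.13]);rA=rot(10,35); B=np.array([.357,-.314,.355]); rB=rot(10,20)
rows(p,M,A,rA,w=6.5); rows(A,rA,B,rB,4,w=6.5); print(ik(A,rA)[0],ik(B,rB)[0])
E
```

```text
18.825 [-1.226  0.828  2.221  1.999  0.774 -1.455] [ 0.444 -0.334  0.062] [ 0.718 -0.119 -0.686] [-0.169 -0.532  0.713] 0.06000129126544275 up in tool [-0.686  0.728  0.   ]
[330.5 105.9] [304  81  45  45 641] [ 0.531 -0.398  0.063]
cap 800 [ 0.533 -0.409  0.08 ] [ 0.553 -0.389  0.088]
3
rows:
[-3.57, -0.24, 0.51, -0.071, 0.088, 0.048, 6.5],
[-3.61, -0.09, 0.18, -0.071, 0.088, 0.048, 6.5],
[-3.61, 0.08, -0.14, -0.071, 0.088, 0.048, 6.5],
4
rows:
[-3.21, 4.62, -0.53, -0.0, -0.0, 0.065, 6.5],
[-2.9, 4.82, -0.53, -0.0, -0.0, 0.065, 6.5],
[-2.58, 5.0, -0.53, -0.0, -0.0, 0.065, 6.5],
[-2.25, 5.16, -0.53, -0.0, -0.0, 0.065, 6.5],
[-1.564  0.728  2.16   1.023] [-1.673  0.324  2.112  1.477]
```

View pics/w5.png

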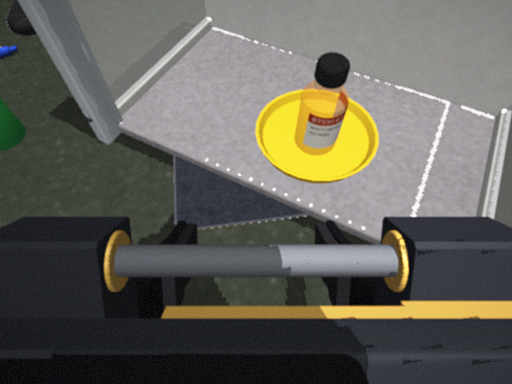

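The bottle stands upright at (322,105), inside the dish at (317,135), with the gripper clear. Next is back to the handle.

arm_command(plan=[[-3.6, -0.2, 0.5, -0.071, 0.088, 0.048, 6.5], [-3.6, -0.1, 0.2, -0.071, 0.088, 0.048, 6.5], [-3.6, 0.1, -0.1, -0.071, 0.088, 0.048, 6.5], [-3.2, 4.6, -0.5, 0, 0, 0.065, 6.5], [-2.9, 4.8, -0.5, 0, 0, 0.065, 6.5], [-2.6, 5.0, -0.5, 0, 0, 0.065, 6.5], [-2.3, 5.2, -0.5, 0, 0, 0.065, 6.5], [0, 0, 0, 0, 0, 0, 6.5]])

```text
time: 19.88
position: [0.3603, -0.3175, 0.3657]
tool_rot: [0.68, 0.182, -0.051, 0.708]
ft_force: [0.5, -0.4, -0.9]
grip_width: 0.0649
```

```bash
python3 st.py
python3 - <<'E'
from kin import *; from rig import robot,optics
np.set_printoptions(precision=3,suppress=True)
o,p,M=cur(robot); pic,d=optics.camera("wrist"); cv2.imwrite("pics/w6.png",pic); c=cam(optics,"wrist",o); P=pts(c,d)
m=(np.hypot(P[...,0]-.444,P[...,1]+.3)<.02)&(P[...,2]>.3)&(P[...,2]<.38)
print("handle",m.sum(),P[m].min(0) if m.any() else 0,P[m].max(0) if m.any() else 0)
r=rot(10,20); g=np.array([.445,-.300,.339])+.019*r[:,0]; rows(p,M,g-.08*r[:,0],r,w=6.5); rows(g-.08*r[:,0],r,g,r,3,w=6.5)
E
```

```text
19.875 [-1.665  0.319  2.088  1.144  1.504 -0.878] [ 0.36  -0.317  0.366] [ 0.929  0.175 -0.326] [ 0.463 -0.418 -0.856] 0.06486115274327535 up in tool [-0.326  0.945  0.009]
handle 2141 [ 0.429 -0.316  0.31 ] [ 0.46  -0.29   0.361]
1
rows:
[2.95, 0.4, -0.21, 0.013, -0.011, -0.017, 6.5],
3
rows:
[2.67, 0.0, 0.0, 0.0, 0.0, 0.0, 6.5],
[2.67, 0.0, 0.0, 0.0, 0.0, 0.0, 6.5],
[2.67, 0.0, 0.0, 0.0, 0.0, 0.0, 6.5],
```

arm_command(plan=[[2.9, 0.4, -0.2, 0.013, -0.011, -0.017, 6.5], [2.7, 0, 0, 0, 0, 0, 6.5], [2.7, 0, 0, 0, 0, 0, 6.5], [2.6, 0, 0, 0, 0, 0, 6.5], [0, 0, 0, 0, 0, 0, 6.5]])

```text
time: 20.55
position: [0.4677, -0.2953, 0.3257]
tool_rot: [0.686, 0.185, -0.063, 0.701]
ft_force: [-0.3, -0.0, 0.9]
grip_width: 0.0649
```

```bash
python3 st.py
python3 - <<'E'
from h import *; from rig import robot
o,p,M=cur(robot); print("err cm",M.T@(np.array([.445,-.3,.338])-p)*100+[1.9,0,0])
E
```

```text
20.55 [-1.365  0.41   2.092  1.375  1.274 -0.885] [ 0.468 -0.295  0.326] [ 0.923  0.166 -0.346] [-0.332 -0.028  0.94 ] 0.06487507516216999 up in tool [-0.346  0.938 -0.01 ]
err cm [-0.70061706  0.35810131  0.06072263]
```

arm_command(plan=[[-0.7, 0.35, 0.05, 0, 0, 0, 6.5], [0, 0, 0, 0, 0, 0, 4.0], [0, 0, 0, 0, 0, 0, 1.0], [0, 0, 0, 0, 0, 0, 1.0], [0, 0, 0, 0, 0, 0, 1.0], [0, 0, 0, 0, 0, 0, 1.0], [0, 0, 0, 0, 0, 0, 1.0], [0, 0, 0, 0, 0, 0, 1.0], [0, 0, 0, 0, 0, 0, 1.0], [0, 0, 0, 0, 0, 0, 1.0]], grip_force=45)

```text
time: 21.8
position: [0.461, -0.2987, 0.3315]
tool_rot: [0.686, 0.184, -0.064, 0.701]
ft_force: [-0.8, -0.6, 0.9]
grip_width: 0.0191
```

```bash
python3 st.py
```

```text
21.8 [-1.384  0.395  2.088  1.358  1.286 -0.869] [ 0.461 -0.299  0.332] [ 0.924  0.163 -0.346] [-0.814 -0.648  0.929] 0.019082824140186142 up in tool [-0.346  0.938 -0.01 ]
```

arm_command(plan=[[0.7, -1.9, 0, 0, 0, 0, 1.0], [1.0, -2.8, 0, 0, 0, 0, 1.0], [1.0, -2.8, 0, 0, 0, 0, 1.0], [1.0, -2.8, 0, 0, 0, 0, 1.0], [0, 0, 0, 0, 0, 0, 1.0]])

```text
time: 22.42
position: [0.461, -0.2987, 0.2233]
tool_rot: [0.686, 0.181, -0.061, 0.702]
ft_force: [11.0, -0.7, -10.4]
grip_width: 0.0188
```

```bash
python3 st.py
```

```text
22.425 [-1.387  0.672  2.165  1.474  1.239 -1.241] [ 0.461 -0.299  0.223] [ 0.927  0.162 -0.338] [ 11.018  -0.708 -10.421] 0.018844189742200614 up in tool [-0.338  0.941 -0.006]
```

arm_command(plan=[[0.9, -2.5, 0, 0, 0, 0, 1.0], [0.9, -2.5, 0, 0, 0, 0, 1.0], [0.9, -2.5, 0, 0, 0, 0, 1.0], [0.9, -2.5, 0, 0, 0, 0, 1.0], [0, 0, 0, 0, 0, 0, 1.0]])

```text
time: 23.05
position: [0.461, -0.2988, 0.1166]
tool_rot: [0.686, 0.179, -0.06, 0.703]
ft_force: [10.6, 2.0, -11.1]
grip_width: 0.0188
```

```bash
python3 st.py
```

```text
23.05 [-1.388  0.958  2.164  1.575  1.23  -1.544] [ 0.461 -0.299  0.117] [ 0.929  0.162 -0.334] [ 10.573   1.951 -11.14 ] 0.01879951214291233 up in tool [-0.334  0.943 -0.006]
```

Sash now about 0.029 open; ease down to the stop.

arm_command(plan=[[0.5, -1.6, 0, 0, 0, 0, 1.0], [0.2, -0.8, 0, 0, 0, 0, 1.0], [0.15, -0.5, 0, 0, 0, 0, 1.0], [0.1, -0.4, 0, 0, 0, 0, 1.0], [0, 0, 0, 0, 0, 0, 1.0]])

```text
time: 23.68
position: [0.4611, -0.2988, 0.0913]
tool_rot: [0.687, 0.171, -0.053, 0.704]
ft_force: [7.7, 1.5, -5.2]
grip_width: 0.0188
```

arm_command(plan=[[0.1, -0.7, 0, 0, 0, 0, 1.0], [0.1, -0.7, 0, 0, 0, 0, 1.0], [0, 0, 0, 0, 0, 0, 1.0]])

```text
time: 24.05
position: [0.4613, -0.2989, 0.0913]
tool_rot: [0.689, 0.159, -0.042, 0.706]
ft_force: [6.3, 1.7, -8.9]
grip_width: 0.0188
```

arm_command(plan=[[0.6, -1.8, 0, 0, 0, -0.02, 1.0], [0.5, -1.5, 0, 0, 0, -0.02, 1.0]])

```text
time: 24.3
position: [0.4632, -0.2988, 0.0876]
tool_rot: [0.691, 0.143, -0.035, 0.708]
ft_force: [-67.2, -6.8, 58.9]
grip_width: 0.019
```

```bash
python3 st.py
python3 - <<'E'
from h import *; from rig import robot,optics
np.set_printoptions(precision=4,suppress=True)
o,p,M=cur(robot); pic,d=optics.camera("wrist"); c=cam(optics,"wrist",o); P=pts(c,d)
m=(np.hypot(P[...,0]-.444,P[...,1]+.3)<.012)&(P[...,2]>.08)&(P[...,2]<.15); print("wrist collar",m.sum(),np.percentile(P[m][:,2],[50,90,98]) if m.any() else 0)
E
```

```text
24.3 [-1.403  1.099  2.151  1.613  1.32  -1.688] [ 0.463 -0.299  0.088] [ 0.957  0.148 -0.251] [-67.237  -6.75   58.903] 0.018987629354878893 up in tool [-0.251  0.968  0.004]
wrist collar 2151 [0.1185 0.1193 0.1196]
```

The push met a hard stop (59 N up at the tool), and the collar's top reads 0.119, which matches closed (0.120). I'll relax, release and back away.

arm_command(plan=[[0, 0, 0, 0, 0, 0, 1.0], [0, 0.2, 0, 0, 0, 0, 1.0], [0, 0, 0, 0, 0, 0, 1.0]])

```text
time: 24.72
position: [0.4626, -0.2989, 0.0898]
tool_rot: [0.688, 0.145, -0.037, 0.71]
ft_force: [2.2, 1.0, 2.1]
grip_width: 0.019
```

arm_command(plan=[[0, 0, 0, 0, 0, 0, 6.0], [0, 0, 0, 0, 0, 0, 6.0], [0, 0, 0, 0, 0, 0, 6.0], [0, 0, 0, 0, 0, 0, 6.0], [0, 0, 0, 0, 0, 0, 6.0], [0, 0, 0, 0, 0, 0, 6.0], [0, 0, 0, 0, 0, 0, 6.0], [-3, 0, 0, 0, 0, 0, 6.0], [-4, 0, 0, 0, 0, 0, 6.0], [-4, 0.5, 0, 0, 0, 0, 6.0], [-3, 3, 0, 0, 0, 0, 6.0], [0, 0, 0, 0, 0, 0, 6.0]])

```text
time: 26.22
position: [0.3343, -0.3192, 0.1594]
tool_rot: [0.688, 0.147, -0.038, 0.71]
ft_force: [0.1, 0.6, -0.4]
grip_width: 0.0597
```

```bash
python3 st.py
python3 - <<'E'
from h import *; from rig import robot,optics
np.set_printoptions(precision=4,suppress=True)
o,p,M=cur(robot); pic,d=optics.camera("wrist"); c=cam(optics,"wrist",o); P=pts(c,d); cv2.imwrite("pics/w7.png",pic)
m=(np.hypot(P[...,0]-.444,P[...,1]+.3)<.012)&(P[...,2]>.08)&(P[...,2]<.15); print("collar",m.sum(),np.percentile(P[m][:,2],[50,90,98]) if m.any() else 0)
pic,d=optics.camera("top"); cv2.imwrite("pics/top9.png",pic); c=cam(optics,"top"); P=pts(c,d)
for nm,u,v,z in(("white",180,139,.048),("yel",238,215,.048),("lens",149,133,.098),("g",252,182,.074),("g",219,243,.074),("g",184,248,.074)): print(nm,P[v,u])
v=np.hstack([cv2.imread("pics/w7.png")[:, :400],pic[60:280,112:512][:,:]]) if 0 else 0
a=cv2.imread("pics/w7.png"); cv2.imwrite("pics/final.png",np.vstack([cv2.resize(a,(400,300)),cv2.resize(pic,(400,300))]))
E
```

```text
26.225 [-1.761  0.923  2.231  1.229  1.303 -1.593] [ 0.334 -0.319  0.159] [ 0.954  0.148 -0.26 ] [ 0.058  0.565 -0.399] 0.05965863904247466 up in tool [-0.26   0.965  0.01 ]
collar 881 [0.1025 0.1199 0.1203]
white [0.7072 0.0322 0.0485]
yel [ 0.5257 -0.1055  0.0469]
lens [0.7062 0.0949 0.0989]
g [ 0.5981 -0.1376  0.0762]
g [ 0.4596 -0.0634  0.0746]
g [0.4489 0.0143 0.0741]
```

View pics/final.png

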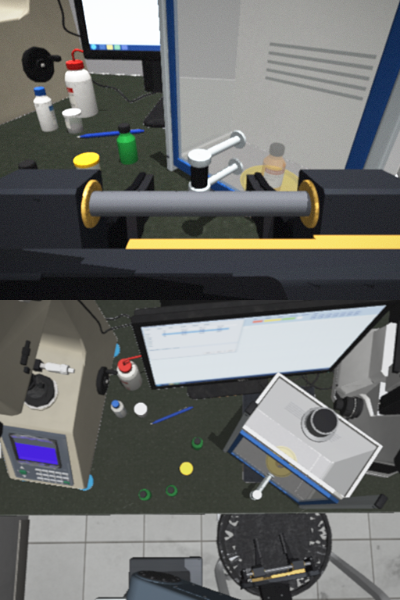

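The final pictures show the sash closed, with the collar's top at 0.120. The bottle stands upright in the dish behind the pane, at (275,165) in the upper half. Jars, lens cleaner and look-alikes are where they were, so I'm handing in.

```bash
python3 -c "
from rig import workorder; print(workorder.hand_in())"
```

```text
the job is handed in; nothing more can be done
None
```

The job is done and handed in at about 26 s: I raised the sash by its handle, stood the amber bottle upright in the yellow dish, let go of it, and closed the sash fully.

**Last checks:**
- **Sash:** the handle's top collar reads 0.120 m, which is the closed height.
- **Bottle:** it stands upright in the dish, and its cap top read 0.088 m, as it should on the dish floor. It is roughly 6–10 mm off the dish centre, towards the front.
- **Other objects:** the sample jars, the lens cleaner and the green look-alikes are within a few millimetres of where they started.
- **Robot:** the gripper is clear of everything.

**Worth knowing:**
- The sash was already about 10 mm open at the start, by measurement.
- I set the bottle free once on the bench and gripped it again at a shallower angle, so the arm would clear the raised handle.
- While closing, the sash first read about 3 mm open, so I pressed once more. That push briefly reached about 59 N up and 67 N sideways at the wrist, some 90 N combined and under the 120 N limit. It came through the finger pads on the handle.

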